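# Square a tile up to its spacers on the slip-test slab

## Robot

A 6-joint arm with a two-finger parallel gripper is mounted at the origin on the work surface. World frame = base frame: x ahead of the robot, y to its left, z up, the work surface at z = 0. Lengths are in m, angles in rad, forces in N, time in s.
With the tool pointing down it reaches from about 0.35 to 0.775 m from the base axis. Payload 7.3 kg.
Tool frame: the origin (TCP) lies at the centre of the arm's flange, where the gripper is bolted on; the fingertips stand 178 mm ahead of it and the grasp point (between the pads) lies 159 mm ahead of it; z points along the fingers, y is the line along which they close (so a half turn about z gives the same grasp; the last joint's range is limited). The gripper opens to 92 mm and grips with 3 to 60 N. Pads are 19 mm wide; open, the fingers measure 130 mm over their backs; the gripper's body (75 mm by 190 mm) begins 47 mm behind the grasp point.
Start: joints at [1.187, 0.342, 1.524, -0, 1.275, -0.146], TCP at [0.124, 0.51, 0.405] pointing down, gripper open.
Joint ranges: [-2.53, 2.53], [-0.77, 2.02], [0.04, 2.7], [-1, 4.14], [0.28, 2.66], [-3.11, 3.11]. Speed limits (rad/s): [2.57, 2.57, 3.14, 3.14, 3.14, 3.14].

## Interface

Orientations are given as [roll, pitch, yaw] about the fixed x, y, z axes, in that order (R = Rz(yaw) Ry(pitch) Rx(roll)).
In Python, from cell import telemetry, vision, ticket gives the robot as it stands.
- The arm moves only by the shell command python3 -m crank 'ROWS' [FORCE]. ROWS is JSON, a list of rows, each a list of 5 numbers: the gripper command: -1 is shut, 1 is fully open, values between are in proportion, then the shift along the tool's x, y, z in mm, then the turn about the tool's z in rad. In form: [[fingers, dx, dy, dz, roll], ...]. A call has 1 to 12 rows; each row is the pose to reach, as a shift and turn from the pose commanded when the call began, along the tool's axes at that moment; what a row does not reach only later rows make up. A row lasts 1/12 s, in which the tool goes at most 41.7 mm and 7.16 degrees, less where a joint would pass 70% of its speed; a pose out of reach is approached as far as the arm can. A call with a gripper value outside its range is refused whole. The fingers move at their own pace and stop on an object; FORCE is the grip in N (left out, the last holds). Time passes only in rows, so rows that repeat a pose let the fingers close. It gives the time, the measured TCP pose, the force, the opening and the grip force at its end, in the units of the state.
- telemetry.observe(): the state, without advancing time (a new reading comes with each control period).
- vision.read_camera(name): name is "scene" or "top"; returns (picture, depth): 480x640x3 uint8, red, green, blue; 480x640 float32, m along the optical axis (not along the pixel's ray), 0 where there is no reading.
- vision.get_calibration(name): a dict with "camera_matrix" (3x3 intrinsics, pixels), "rvec" (rotation vector, rad) and "tvec" (3), from world to camera coordinates, as OpenCV has them. Camera axes: x right, y down, z forward; pixel columns grow to the right and rows downward; lengths in m; the calibration is good to about 2 mm. A picture is of the moment at which its call begins. get_calibration takes no time and is no camera call.
- ticket.hand_in(): hands the job in; it is judged then, once.
The state is a dict: "time": time; "qpos": joint angles; "qvel": joint speeds; "joint_efforts": joint torques, N m; "tool_pos": TCP position; "tool_rot": TCP orientation; "contact_force": force on the tool from outside, world axes, zero at the start; "torque": the same for the moment, N m; "opening": finger opening in m; "grip_force": force on a finger pad.
Only numpy, scipy, OpenCV 4.12 (cv2) and the standard library are available. Lean on these libraries where they do the work, as an engineer would, in place of code of your own. Each camera call takes 0.05 s, during which the arm holds its last target. There are 200 camera calls.

## Task

Get the crooked tile on the concrete slab ready for its slip test: take the loose steel spacer from the bench, stand it in the gap between that tile and the straightedge at the open end, the only place where the gap is wide enough, with its thin side across the gap, and let go of it. Then push the tile by its near edge towards the straightedge until it sits square and flush against both of its spacers, with both tight on the straightedge, and finish while still holding it pressed there. Leave the tile that is already set, the spacers already in place and the other things on the bench as they are.

Things in the scene. Friction and masses are not known exactly. Their poses are not given: they have to be found in the camera images.
- straightedge (a point): Steel straightedge, a bar 50 mm wide, 10 mm high, 425 mm long, clamped across the far part of the slab. The point: middle of its length, on its near face (towards the robot), level with the slab's top. x points away from the robot, square to the bar; y left along it; z up. A tile set flush has its centre at x = -49.5 mm; a spacer tight on the bar has its centre at x = -6 mm.
- slab: Grey concrete slab, 200 x 430 mm, on timber bearers, fixed; its top is 60 mm above the bench. Origin under its middle at bench level; the bar's near face is at its x = +50 mm, axes as the straightedge's. Two blue G-clamps stand at x = 82, y = +-198 mm, up to 55 mm above the slab's top. Two places for tiles, centred at y = +88 and -88 mm, between the bar and the near side.
- tile_center (a point): The crooked tile, white ceramic, loose, 75 (x) x 150 (y) x 10 mm, 0.25 kg, flat on the slab in either place. The point: its centre, half-way up; x square to its long far edge, y left along it. Turned 5 to 10 degrees anticlockwise, its far edge by its right-hand spacer; the gap opens to the left, to 23 to 32 mm where the second spacer belongs, 50 mm left of the tile's middle. It slides freely.
- spacer_center (a point): The loose spacer, a steel block 12 mm thick (its x), 30 mm wide (its y), 35 mm high (its z), 0.1 kg, standing upright on the bench left or right of the slab, at any yaw. The point: its centre, half-way up. All four spacers are alike. Standing in the gap it rises 25 mm above the tile and the straightedge.
- spacer_a_center (a point): Spacer of the same shape already standing in place, tight on the straightedge at y = +38 mm: the right-hand spacer of the left-hand tile. The point is its centre, half-way up.
- spacer_b_center (a point): Spacer of the same shape already standing in place, tight on the straightedge at y = -138 mm: the right-hand spacer of the right-hand tile. The point is its centre, half-way up.
- spacer_c_center (a point): Spacer of the same shape already standing in place: the left-hand spacer of the tile that is already set. The point is its centre, half-way up. Leave it alone.
- set_tile_center (a point): The tile already set square, same kind of tile, lying in the other place, loose. The point is its centre, half-way up; axes as for the crooked tile. Leave it alone.
- mould: Bystander: brass conical ring mould, 85 mm across at the foot, 75 mm at the top, 40 mm high, standing on the bench on the side of the slab opposite to the loose spacer. Origin at the middle of its foot.
- weight: Bystander: 5 kg steel weight with a knob, 92 mm across, 120 mm high, on the bench right of the slab. Origin at the middle of its foot.
- scraper: Bystander: scraper with a round wooden handle and a flat 60 mm steel blade, 220 mm long, lying on the bench left of the slab. Origin at the middle of its length, at bench level.
There are look-alikes about, which are no part of the job. What is shaped like the part that bears spacer_b_center but purple is not meant.

How it is judged:
On the way:
1. the loose spacer stands on the slab in the open end of the gap, thin side across it, and has been let go (x of spacer_center in the frame of straightedge between -0.03 and -0.004 m and x of spacer_center in the frame of tile_center above 0.0395 m and y of spacer_center in the frame of tile_center between 0.02 and 0.065 m and z of spacer_center in the frame of straightedge below 0.02 m and angle between spacer_center's own z axis and vertical below 0.1 rad and angle between the x axis of spacer_center and the x axis of straightedge, either way round below 0.4 rad and contact force between spacer and the arm below 0.1 N and contact force between spacer and the fingers below 0.1 N), for 0.2 s.
At the end, for the whole second after the job is handed in: The tile lies flat, square to the straightedge within 0.02 rad, centre 47.5 to 52 mm from it, still pressed by the fingers (over 3 N) and bearing on both spacers (over 0.8 N each); these stand on the straightedge (within 2.5 mm), upright, let go, at least 20 mm either side of the tile's middle (x of spacer_center in the frame of straightedge between -0.0085 and -0.004 m and z of spacer_center in the frame of straightedge below 0.0195 m and y of spacer_center in the frame of tile_center between 0.02 and 0.065 m and angle between spacer_center's own z axis and vertical below 0.08 rad and angle between the x axis of spacer_center and the x axis of straightedge, either way round below 0.06 rad and contact force between spacer and the fingers below 0.1 N and x of tile_center in the frame of straightedge between -0.052 and -0.0475 m and z of tile_center in the frame of straightedge below 0.007 m and angle between tile_center's own z axis and vertical below 0.03 rad and angle between the x axis of tile_center and the x axis of straightedge, either way round below 0.02 rad and contact force between tile and spacer above 0.8 N and contact force between tile and the fingers above 3 N and ((contact force between tile and spacer_a above 0.8 N and y of spacer_a_center in the frame of tile_center below -0.02 m and x of spacer_a_center in the frame of straightedge above -0.0085 m and angle between spacer_a_center's own z axis and vertical below 0.08 rad) or (contact force between tile and spacer_b above 0.8 N and y of spacer_b_center in the frame of tile_center below -0.02 m and x of spacer_b_center in the frame of straightedge above -0.0085 m and angle between spacer_b_center's own z axis and vertical below 0.08 rad))); the arm keeps its last pose, push and grip.
It fails at once if the tile already set, or its left-hand spacer, is disturbed (more than 6 mm) (distance of any of set_tile_center, spacer_c_center from where it was at the start of the episode above 0.006 m).
It fails at once if a spacer already in place is knocked away (more than 10 mm) (distance of any of spacer_a_center, spacer_b_center from where it was at the start of the episode above 0.01 m).
It fails at once if a bystander is shifted by more than 25 mm (distance of any of mould, weight, scraper from where it was at the start of the episode above 0.025 m).
It also fails if it takes over 48 s, if anything falls off the work surface, if the arm or the gripper's body presses on something with over 40 N, if the wrist force passes 120 N, or if a joint passes its speed limit or range.

## Working session

There is one attempt and no reset: what is moved stays moved. The work goes in short steps, Python scripts to look and compute and a shell command to move; the robot and the scene stay as the last step left them, time stands still between calls to the robot, and variables do not carry over. Pictures are saved under pics/ and viewed, at most 10 in all, crops included, and the job is handed in when it is done.

```bash
mkdir -p pics
cat > h.py <<'E'
import numpy as np, cv2
from cell import telemetry, vision, ticket
def cal(n):
    c=vision.get_calibration(n); K=np.array(c["camera_matrix"],float); R=cv2.Rodrigues(np.array(c["rvec"],float))[0]; t=np.array(c["tvec"],float).ravel(); return K,R,t
def ray(n,uv,z):
    K,R,t=cal(n); uv=np.atleast_2d(uv).astype(float)
    d=(np.linalg.inv(K)@np.c_[uv,np.ones(len(uv))].T).T@R; o=-R.T@t
    return o+d*((z-o[2])/d[:,2])[:,None]
def cloud(n,D):
    K,R,t=cal(n); v,u=np.mgrid[:480,:640]
    p=np.stack([(u-K[0,2])/K[0,0]*D,(v-K[1,2])/K[1,1]*D,D],-1)
    return (p-t)@R
E
python3 - <<'E'
from h import *
for n in("top","scene"):
    P,D=vision.read_camera(n); np.savez(n+'0.npz',P=P,D=D); cv2.imwrite(f'pics/{n}0.png',P[:,:,::-1])
    K,R,t=cal(n); print(n,K[0,0],-R.T@t)
s=telemetry.observe(); print(s['time'],s['tool_pos'],s['tool_rot'])
E
```

```text
top 516.8176611310417 [ 0.34179478 -0.02111946  1.32627247]
scene 572.1060938135192 [ 1.60093737 -0.29243737  0.71239851]
0.1 [0.12361017 0.51012178 0.40411614] [-3.14025740e+00 -2.00243029e-04  2.90380391e+00]
```

View pics/top0.png

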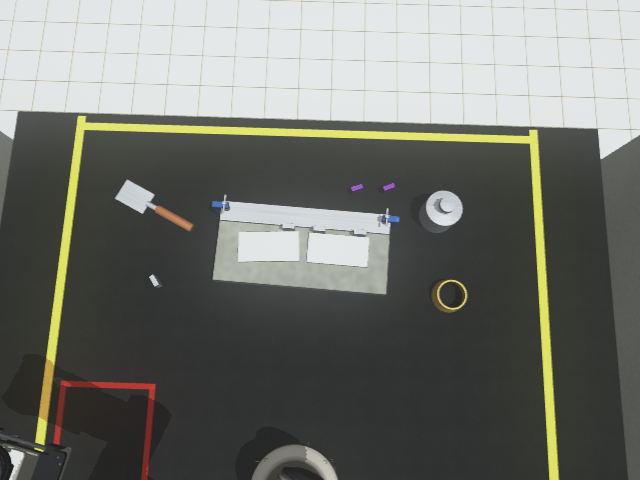

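View pics/scene0.png

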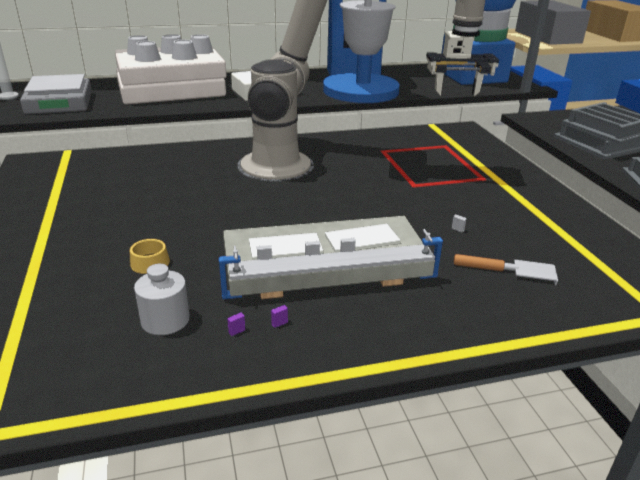

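The top view shows the loose grey spacer at about (155,281). The only look-alikes are the purple blocks at (357,187) and (389,186), which are excluded by colour. The other grey blocks, at (288,225), (319,228) and (360,231), already stand at the bar. The crooked tile is the left one at (268,247), and its gap opens to the left. Next I'll measure and confirm with one crop.

Run:
```python
from h import *
a=np.load('top0.npz');P,D=a['P'],a['D'];b=np.load('scene0.npz')
g=P.min(2)
def rect(m,z,name):
    n,l,s,c=cv2.connectedComponentsWithStats(m.astype(np.uint8))
    for i in range(1,n):
        if s[i,4]<25: continue
        v,u=np.nonzero(l==i); w=ray('top',np.c_[u,v],z)[:,:2]
        (cx,cy),(ww,hh),an=cv2.minAreaRect((w*1000).astype(np.float32))
        mu=w.mean(0);ev,V=np.linalg.eigh(np.cov((w-mu).T));d=V[:,1]
        print(name,'px',c[i].round(1),s[i,4],'mean',(mu*1000).round(1),'std*sqrt12',(np.sqrt(12*ev)*1000).round(1),'axis deg',round(np.degrees(np.arctan2(d[1],d[0]))%180,2))
R=np.zeros(g.shape,bool);R[228:275,230:375]=1
rect(R&(g>215),.07,'tile')
R[:]=0;R[195:240,215:395]=1
for t in(170,200): rect(R&(g>t),.07,'bar%d'%t)
R[:]=0;R[265:300,140:170]=1
for t in(90,170):rect(R&(g>t),.035,'sp%d'%t)
C=cloud('top',D)
q=C[265:300,140:170].reshape(-1,3);q=q[q[:,2]>.02];print('cloud',len(q),(q*1000).mean(0).round(1),q[:,2].max())
print((P[272:291,147:164].min(2)))
# scene
S=b['P'];h=S.min(2);m=np.zeros(h.shape,np.uint8);m[210:236,448:472]=h[210:236,448:472]>90
C=cloud('scene',b['D']);q=C[m>0];q=q[q[:,2]>.005];print('scene cloud',len(q),(q.min(0)*1000).round(1),(q.max(0)*1000).round(1))
t=q[q[:,2]>.031];print('top face',len(t),(t.mean(0)*1000).round(1))
A=cv2.resize(P[262:302,130:183,::-1],(530,400),interpolation=cv2.INTER_CUBIC)
B=cv2.resize(S[205:241,440:478,::-1],(422,400),interpolation=cv2.INTER_CUBIC)
T=cv2.resize(P[195:275,210:400,::-1],(760,320),interpolation=cv2.INTER_CUBIC)
o=np.zeros((600,800,3),np.uint8);o[:320,:760]=T;o[320:,:371]=cv2.resize(A,(371,280));o[320:,400:695]=cv2.resize(B,(295,280));cv2.imwrite('pics/crop1.png',o)
```

```text
tile px [268.2 246.1] 1744 mean [577.7  83.9] std*sqrt12 [ 73.  148.7] axis deg 91.61
tile px [337.8 249.3] 1737 mean [574.9 -88.4] std*sqrt12 [ 73.4 146.9] axis deg 86.91
bar170 px [304.8 217.5] 3122 mean [653.3  -4. ] std*sqrt12 [ 50.8 400.5] axis deg 86.61
bar170 px [261.  232.1] 1022 mean [612.3 103.4] std*sqrt12 [ 37.6 200.4] axis deg 86.83
bar170 px [337.4 236.7] 342 mean [606.6 -86.6] std*sqrt12 [ 14.7 169.9] axis deg 90.46
bar200 px [304.5 217.4] 2979 mean [653.4  -3.3] std*sqrt12 [ 49.6 394.2] axis deg 86.6
bar200 px [268.9 235.4] 495 mean [604.7  83.5] std*sqrt12 [ 20.9 150.4] axis deg 92.14
bar200 px [333.6 236.8] 294 mean [606.  -77.2] std*sqrt12 [ 13.7 142.5] axis deg 89.46
sp90 px [153.6 280.1] 68 mean [488.5 369.8] std*sqrt12 [13.9 30.8] axis deg 35.66
sp170 px [153.2 280.1] 48 mean [488.5 370.8] std*sqrt12 [10.6 28.8] axis deg 34.36
cloud 76 [486.1 364.4  49.5] 1.326272472225974
[[ 53  52  51  51  51  52  52  52  51  50  52  52  52  52  52  52  51]
 [ 51  51  51  51  50  53  52  51  50  51  52  52  52  52  52  53  52]
 [ 51  52  51  51  58 113  84  50  52  52  52  51 
[... 551 characters left out ...]
 202 203 162  98  70  64  55  52  52]
 [ 51  52  52  51  52  95 178 198 198 199 205 129  65  70  58  51  52]
 [ 51  52  51  52  52  52 180 203 201 201 206 147  87  71  63  54  51]
 [ 53  52  52  51  51  51  71 178 207 163 105  88  88  88  83  64  52]
 [ 51  51  51  51  52  51  52 115  87  80  87  88  87  87  75  57  52]
 [ 51  51  51  51  51  51  51  51  55  65  75  84  74  57  53  52  52]
 [ 50  51  51  51  51  51  52  50  50  52  52  52  52  52  50  51  52]
 [ 51  51  51  51  51  51  50  50  51  51  51  51  51  51  51  51  53]
 [ 50  51  51  52  51  51  52  52  51  51  51  52  51  51  51  52  53]]
scene cloud 168 [ 477.2 -292.4    5.2] [1600.9  381.7  712.4]
top face 54 [532.4 344.5  60.5]
```

View pics/crop1.png

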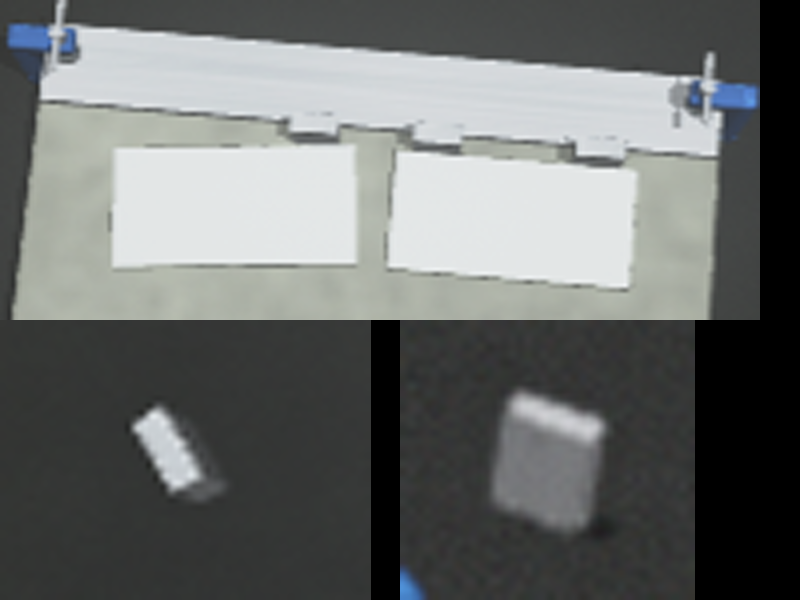

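Confirmed: the steel-grey spacer stands alone on the left side of the bench. The left tile is the crooked one, with its gap opening to the left. In the world frame, the spacer is at (488.5, 370.8) with its long axis at 34.7°. The bar's yaw is about -3.35°. The first move goes above the spacer.

```bash
python3 -m crank '[[1,-387,-49,140,-0.843],[1,-387,-49,140,-0.843],[1,-387,-49,140,-0.843],[1,-387,-49,140,-0.843],[1,-387,-49,140,-0.843],[1,-387,-49,140,-0.843],[1,-387,-49,140,-0.843],[1,-387,-49,140,-0.843],[1,-387,-49,140,-0.843],[1,-387,-49,140,-0.843],[1,-387,-49,140,-0.843],[1,-387,-49,140,-0.843]]' 25; python3 -m crank '[[1,0,0,0,0],[1,0,0,0,0]]'
cat >> h.py <<'E'
def togo(p,yang=None,half=True):
    """tool-axis shift (mm) and roll to world TCP p, tool y at yang deg"""
    from scipy.spatial.transform import Rotation as Ro
    s=telemetry.observe(); R=Ro.from_euler('xyz',s['tool_rot']).as_matrix()
    print('tcp',(np.array(s['tool_pos'])*1000).round(1),'yang',np.degrees(np.arctan2(R[1,1],R[0,1])).round(2),'tilt',np.degrees(np.arccos(-R[2,2])).round(2),'F',np.round(s['contact_force'],1),'open',round(s['opening']*1000,1),'t',s['time'])
    print('shift',(R.T@(np.array(p)-s['tool_pos'])*1000).round(1))
    if yang is not None: print('roll',-np.radians((yang-np.degrees(np.arctan2(R[1,1],R[0,1]))+180)%360-180).round(4), 'q6',s['qpos'][5])
E
python3 -c "
from h import *
togo([.4885,.3708,.192],124.7)"
```

```text
time: 1.1
tool_pos: [0.4911, 0.3692, 0.2623]
tool_rot: [-3.141, -0.003, -2.541]
contact_force: [-0.3, -0.2, 0.1]
opening: 0.0918
grip_force: 0.0
time: 1.27
tool_pos: [0.4872, 0.372, 0.2649]
tool_rot: [3.141, -0.001, -2.536]
contact_force: [0.3, 0.3, -0.0]
opening: 0.0915
grip_force: 0.0
tcp [487.2 372.  264.9] yang 124.71 tilt 0.05 F [ 0.3  0.3 -0. ] open 91.5 t 1.2667
shift [-0.4 -1.8 72.9]
roll 0.0001 q6 -1.6498230784636756
```

```bash
python3 -m crank '[[0,0,-1.5,40,0],[0,0,-1.5,65,0],[0,0,-1.5,73,0],[0,0,-1.5,73,0],[-1,0,-1.5,73,0],[-1,0,-1.5,73,0],[-1,0,-1.5,73,0],[-1,0,-1.5,73,0],[-1,0,-1.5,73,0],[-1,0,-1.5,73,0],[-1,0,-1.5,73,0],[-1,0,-1.5,73,0]]' 25
python3 -m crank '[[-1,0,0,0,0],[-1,0,0,0,0],[-1,0,0,-50,0],[-1,0,0,-100,0],[-1,0,0,-130,0],[-1,0,0,-130,0]]'
python3 -c "
from h import *
P,D=vision.read_camera('scene');cv2.imwrite('pics/grasp.png',cv2.resize(P[100:300,360:600,::-1],(720,600)))
ex=np.array([.9983,-.0584]);ey=np.array([.0584,.9983]);o=628.0*ex+33*ey
for x,y in[(-10,131),(-115,84)]: print((o+x*ex+y*ey).round(1))
p=(o-10*ex+131*ey)/1000; togo([p[0],p[1],.30],-3.35)"
```

```text
time: 2.27
tool_pos: [0.4891, 0.3702, 0.1918]
tool_rot: [3.142, 0.0, -2.536]
contact_force: [-0.8, -1.0, -0.1]
opening: 0.0162
grip_force: 0.0
time: 2.77
tool_pos: [0.4903, 0.371, 0.3297]
tool_rot: [-3.141, 0.013, -2.536]
contact_force: [1.6, -0.0, -0.4]
opening: 0.0121
grip_force: 25.0
[626.5 127.6]
[519.   86.8]
tcp [490.  370.8 327.5] yang 124.68 tilt 0.6 F [ 0.9  0.8 -0.4] open 11.7 t 2.8167
shift [  26.3 -277.6   27.4]
roll 2.2345 q6 -1.6529217687385143
```

View pics/grasp.png

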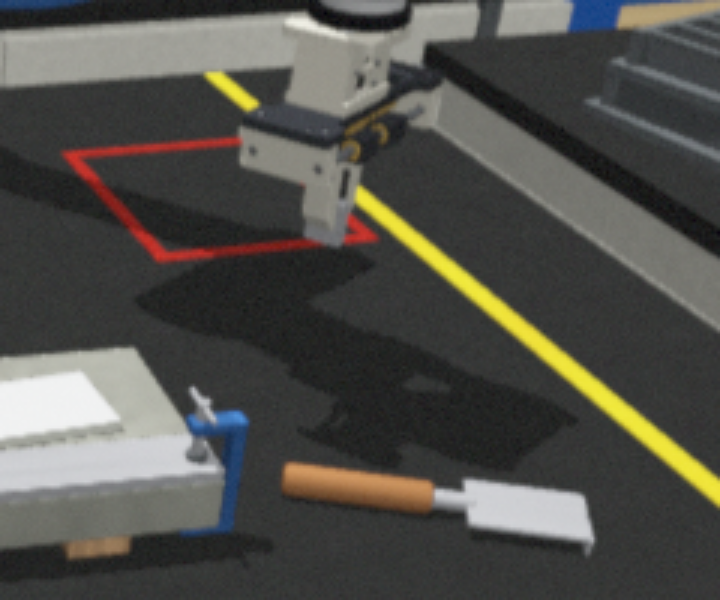

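The spacer is gripped upright with the opening at 12 mm; it shows at about (325,238) in the crop. Next I'll carry it above the gap.

```bash
python3 -m crank '[[-1,26,-278,0,2.2345],[-1,26,-278,0,2.2345],[-1,26,-278,0,2.2345],[-1,26,-278,0,2.2345],[-1,26,-278,0,2.2345],[-1,26,-278,0,2.2345],[-1,26,-278,0,2.2345],[-1,26,-278,0,2.2345],[-1,26,-278,0,2.2345],[-1,26,-278,0,2.2345],[-1,26,-278,0,2.2345],[-1,26,-278,0,2.2345]]' >/dev/null
python3 -c "
from h import *
togo([.6265,.1276,.275],-3.35)"
```

```text
tcp [625.6 126.6 319.6] yang 38.36 tilt 0.19 F [-0.4  0.3 -1.5] open 11.9 t 3.8167
shift [ 0.2  1.5 44.6]
roll 0.7279 q6 -0.5898668080053429
```

```bash
python3 -m crank '[[-1,0,1,0,0.728],[-1,0,1,0,0.728],[-1,0,1,0,0.728],[-1,0,1,10,0.728],[-1,0,1,20,0.728],[-1,0,1,40,0.728],[-1,0,1,45,0.728],[-1,0,1,45,0.728],[-1,0,1,45,0.728],[-1,0,1,45,0.728],[-1,0,1,45,0.728]]' >/dev/null
python3 -c "
from h import *
P,D=vision.read_camera('scene');np.save('s1.npy',P);cv2.imwrite('pics/above.png',cv2.resize(P[170:320,290:470,::-1],(720,600),interpolation=cv2.INTER_CUBIC))
togo([.6265,.1276,.252],-3.35)"
```

```text
tcp [626.8 127.5 277.7] yang -2.92 tilt 0.09 F [-0.1 -0.  -1.6] open 11.7 t 4.7833
shift [ 0.1 -0.4 25.7]
roll 0.0075 q6 0.13177513171379363
```

View pics/above.png

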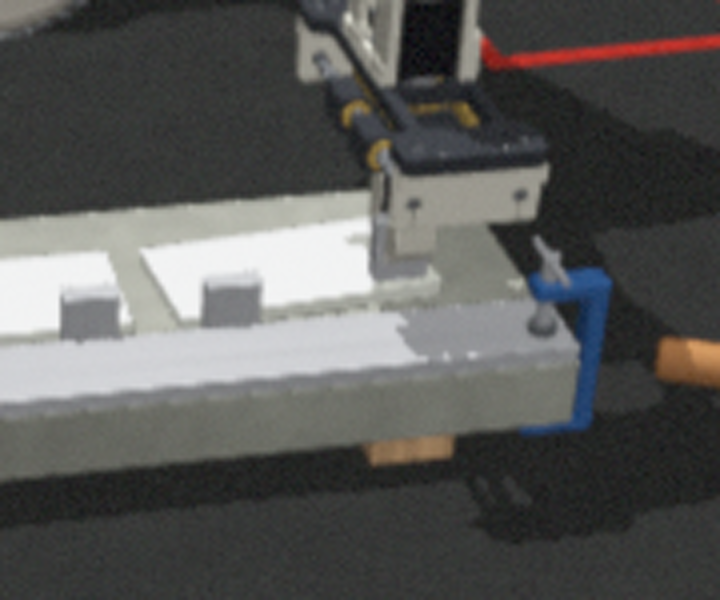

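The spacer hangs over the open end; its far-bottom edge runs at about (383,239) to (397.5,238) in the full image. I'll check its offset in the grip by casting rays.

```bash
python3 -c "
from h import *
ex=np.array([.9983,-.0584]);ey=np.array([.0584,.9983]);o=628.0*ex+33*ey
def f(uv,z): 
    w=ray('scene',uv,z)[:,:2]*1000-o; return np.c_[w@ex,w@ey].round(1).tolist()
S=np.load('s1.npy').min(2); print(S[222:246,378:402:1])
print('held bottom far',f([[383,239],[397.5,238]],.0865))
print('spacer a top far edge',f([[341.3,242.5],[355.3,241.3]],.095))
print('b top',f([[305,246],[319.8,244.7]],.095))
"
```

```text
[[177 175 175 170 134 108 112  77  70 109 136 141 140 131 114 105 128 138
  143 145 144 145 142 144]
 [177 180 179 176 140 120 130 125 114 122 137 141 142 142 135 119 143 144
  143 143 141 144 145 143]
 [195 204 207 209 171 128 142 147 138 132 131 141 140 142 138 124 140 144
  143 143 142 144 145 142]
 [229 232 232 230 187 123 145 146 143 140 135 143 144 142 134 132 141 144
  143 142 142 143 143 139]
 [240 241 240 237 202 121 124 125 130 126 134 141 142 140 134 130 138 137
  136 141 141 133 130 126]
 [240 240 240 235 205 120 114 124 118 106 114 137 137 134 134 135 136 137
  137 139 136 123 122 116]
 [216 215 214 210 184 111 118 123 117 103 113 142 138 134 138 135 140 139
  138 138 136 117 120 117]
 [190 189 188 184 153 103 117 123 116 102 114 145 139 139 139 138 139 137
  140 139 138 119 120 121]
 [190 192 188 179 143 101 119 123 111  99 109 143 140 139 137 136 139 137
  138 136 132 120 122 120]
 [226 226 222 189 145 103 125 123 110 102 104 138 138 137 139 138 135 137
  135 136 132 123 119 119]
 [240 240 238 220 146 103 130 123 110 101 108 133 136 138 135 134 133 133
  132 127 126 12
[... 755 characters left out ...]
 170 171 176 176 172 171 176 180 172
  174 173 166 162 134 122]
 [241 242 242 241 235 197 174 174 186 185 181 180 174 166 166 172 171 167
  164 160 157 153 124 124]
 [239 238 237 233 216 183 167 168 171 172 171 166 160 157 158 158 157 159
  157 156 155 149 124 123]
 [205 203 206 196 184 166 159 157 159 160 156 157 157 158 154 153 155 156
  160 151 146 135 126 125]
 [161 159 163 164 159 156 157 156 154 154 156 159 153 147 145 136 130 139
  142 136 128 132 128 126]
 [156 153 154 156 165 164 153 148 135 132 139 144 138 135 131 124 121 123
  124 127 123 126 127 130]]
held bottom far [[-9.7, 117.9], [-8.7, 149.9]]
spacer a top far edge [[3.3, 23.0], [3.4, 53.0]]
b top [[4.7, -53.7], [4.6, -22.8]]
```

```bash
python3 -c "
from h import *
ex=np.array([.9983,-.0584]);ey=np.array([.0584,.9983]);o=628.0*ex+33*ey
S=np.load('scene0.npz')['P'].min(2).astype(int)
K,R,t=cal('scene')
def prof(n,P,y,z,xs):
    K,R,t=cal(n); w=np.array([np.r_[(o+x*ex+y*ey)/1000,z] for x in xs]); c=w@R.T+t; uv=(c@K.T); uv=uv[:,:2]/uv[:,2:]
    return cv2.remap(P.astype(np.float32),uv[:,:1].astype(np.float32),uv[:,1:].astype(np.float32),cv2.INTER_LINEAR).ravel().astype(int)
T=np.load('top0.npz')['P'].min(2)
xs=np.arange(-44,68,3)
print('x     ',xs.tolist())
for y in(110,125,140): print('scene',y,prof('scene',S,y,.07,xs).tolist()); print('top  ',y,prof('top',T,y,.07,xs).tolist())
xs=np.arange(-24,12,2);print(xs.tolist())
for y in(38,-38,-138): print('sp scene',prof('scene',S,y,.095,xs).tolist(),'top',prof('top',T,y,.095,xs).tolist())
S1=np.load('s1.npy').min(2)
xs=np.arange(-24,12,2);print('held',[prof('scene',S1,y,.0862,xs).tolist() for y in(122,128,134)])
"
```

```text
x      [-44, -41, -38, -35, -32, -29, -26, -23, -20, -17, -14, -11, -8, -5, -2, 1, 4, 7, 10, 13, 16, 19, 22, 25, 28, 31, 34, 37, 40, 43, 46, 49, 52, 55, 58, 61, 64, 67]
scene 110 [239, 239, 239, 238, 239, 238, 236, 211, 183, 159, 151, 146, 148, 164, 187, 199, 203, 204, 204, 204, 204, 205, 204, 203, 202, 200, 202, 203, 204, 203, 203, 178, 147, 124, 120, 123, 115, 109]
top   110 [227, 227, 227, 227, 227, 227, 227, 227, 163, 172, 173, 173, 172, 172, 161, 136, 208, 208, 208, 210, 210, 210, 210, 209, 204, 202, 203, 207, 209, 208, 208, 202, 84, 71, 70, 70, 70, 69]
scene 125 [238, 238, 239, 239, 239, 237, 223, 198, 168, 156, 150, 143, 157, 171, 185, 198, 201, 203, 205, 205, 205, 205, 205, 202, 202, 202, 203, 204, 205, 204, 194, 170, 135, 123, 123, 126, 123, 113]
top   125 [227, 227, 227, 227, 227, 227, 227, 196, 167, 174, 174, 175, 174, 174, 134, 175, 208, 208, 208, 211, 210, 209, 210, 211, 205, 204, 206, 207, 210, 209, 207, 172, 84, 70, 70, 69, 69, 68]
scene 140 [239, 239, 239, 239, 238, 232, 211, 181, 159, 154, 149, 154, 166, 178, 193, 202, 204, 205, 206, 205, 205, 204, 204, 203, 202, 203
[... 496 characters left out ...]
205, 205, 208, 211, 211, 211]
sp scene [239, 239, 239, 238, 236, 230, 224, 216, 209, 204, 195, 178, 160, 140, 126, 122, 120, 121] top [227, 227, 227, 202, 140, 102, 120, 208, 212, 212, 211, 211, 210, 212, 213, 213, 214, 214]
sp scene [239, 239, 238, 238, 235, 231, 224, 216, 210, 205, 197, 188, 171, 151, 137, 125, 122, 120] top [227, 227, 227, 203, 107, 98, 100, 143, 211, 211, 209, 208, 205, 202, 211, 211, 212, 213]
held [[115, 116, 119, 121, 123, 123, 125, 127, 137, 152, 168, 181, 181, 174, 168, 163, 157, 155], [125, 125, 123, 122, 123, 124, 127, 133, 143, 159, 173, 177, 179, 171, 163, 159, 157, 154], [114, 118, 123, 122, 123, 125, 126, 138, 150, 159, 169, 169, 167, 163, 159, 156, 154, 148]]
```

The scales agree: the gap runs from about -22.5 to +0.5 mm, and the spacer's centre is at about -10 to -12, so it's clear on both sides. I'll lower it until it touches.

```bash
python3 -m crank '[[-1,0,1,5,0.0075],[-1,0,1,10,0.0075],[-1,0,1,14,0.0075],[-1,0,1,18,0.0075],[-1,0,1,21,0.0075],[-1,0,1,23,0.0075],[-1,0,1,23,0.0075],[-1,0,1,23,0.0075]]'
python3 -m crank '[[-1,0,0,0.5,0],[-1,0,0,1,0],[-1,0,0,1.5,0],[-1,0,0,1.5,0]]'
python3 -c "
from h import *
togo([.6265,.1276,.252],-3.35)"
```

```text
time: 5.45
tool_pos: [0.6277, 0.1274, 0.2536]
tool_rot: [-3.141, -0.0, 1.511]
contact_force: [-0.4, 0.5, -0.7]
opening: 0.0119
grip_force: 25.0
time: 5.78
tool_pos: [0.6276, 0.1274, 0.2522]
tool_rot: [3.141, -0.0, 1.511]
contact_force: [-0.3, -0.4, -1.1]
opening: 0.0114
grip_force: 25.0
tcp [627.6 127.4 252.2] yang -3.41 tilt 0.01 F [-0.3 -0.4 -1.1] open 11.4 t 5.7833
shift [ 0.1 -1.1  0.2]
roll -0.001 q6 0.14012088531599926
```

```bash
python3 -m crank '[[-1,0,0,0.5,0],[-1,0,0,0.5,0],[-1,0,0,0.5,0]]' | grep -E "pos|contact"; python3 -m crank '[[-1,0,0,0.5,0],[-1,0,0,0.5,0],[-1,0,0,0.5,0]]'| grep -E "pos|contact"
```

```text
tool_pos: [0.6276, 0.1274, 0.2517]
contact_force: [-0.6, -0.2, -0.8]
tool_pos: [0.6276, 0.1274, 0.2517]
contact_force: [-1.7, 0.2, 3.7]
```

```bash
python3 -m crank '[[-1,0,0,0.5,0],[-1,0,0,0.5,0],[-1,0,0,0.5,0]]'| grep -E "pos|contact"; python3 -c "
from h import *
P,D=vision.read_camera('scene');np.save('s2.npy',P);cv2.imwrite('pics/low.png',cv2.resize(P[190:290,330:450,::-1],(720,600),interpolation=cv2.INTER_CUBIC))"
```

```text
tool_pos: [0.6276, 0.1274, 0.2517]
contact_force: [-3.1, -0.3, 7.6]
```

View pics/low.png

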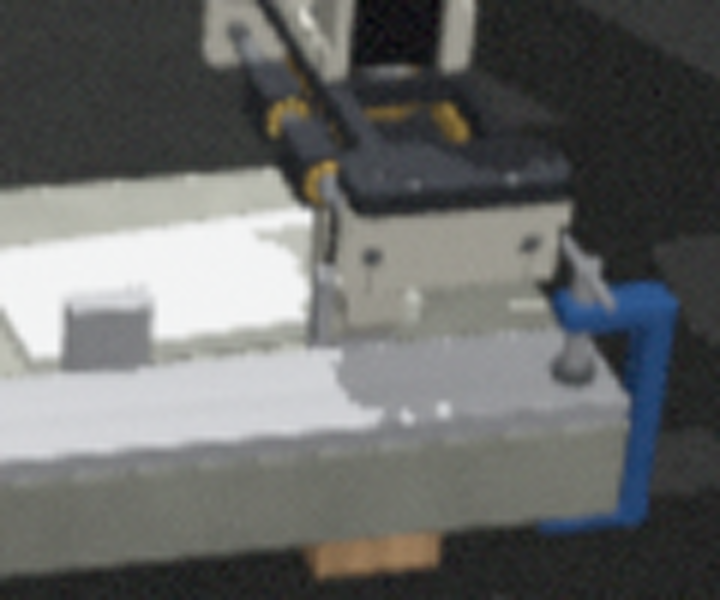

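The spacer is standing on the slab: it touched at TCP z = 0.2517, against 0.2518 expected. I'll release it and lift clear.

```bash
python3 -m crank '[[-0.2,0,0,-1,0],[-0.2,0,0,-1,0],[-0.2,0,0,-1,0],[-0.2,0,0,-1,0],[-0.2,0,0,-1,0],[-0.2,0,0,-20,0],[-0.2,0,0,-50,0],[-0.2,0,0,-80,0],[-0.2,0,0,-80,0]]'
python3 -m crank '[[-1,-100,-110,0,-0.8],[-1,-100,-110,0,-0.8],[-1,-100,-110,0,-0.8],[-1,-100,-110,0,-1.57],[-1,-100,-110,0,-1.57],[-1,-100,-110,0,-1.57],[-1,-100,-110,0,-1.57],[-1,-100,-110,0,-1.57],[-1,-100,-110,0,-1.57],[-1,-100,-110,0,-1.57],[-1,-100,-110,0,-1.57],[-1,-100,-110,0,-1.57]]' 40 >/dev/null
python3 -c "
from h import *
P,D=vision.read_camera('top');S,_=vision.read_camera('scene')
o=np.zeros((600,800,3),np.uint8);o[:320,:760]=cv2.resize(P[195:275,210:400,::-1],(760,320),interpolation=cv2.INTER_CUBIC);o[320:,:720]=cv2.resize(S[210:280,270:450,::-1],(720,280),interpolation=cv2.INTER_CUBIC);cv2.imwrite('pics/released.png',o)
togo([.5,.0868,.30],86.65)"
```

```text
time: 7.33
tool_pos: [0.6289, 0.1275, 0.3372]
tool_rot: [3.131, -0.002, 1.511]
contact_force: [0.8, -0.3, 0.8]
opening: 0.0365
grip_force: 0.0
tcp [511.9  34.1 330.6] yang 82.61 tilt 0.01 F [ 0.  -0.2 -0.1] open 0.4 t 8.4333
shift [18.6 50.7 30.6]
roll -0.0705 q6 -1.5248807309811698
```

View pics/released.png

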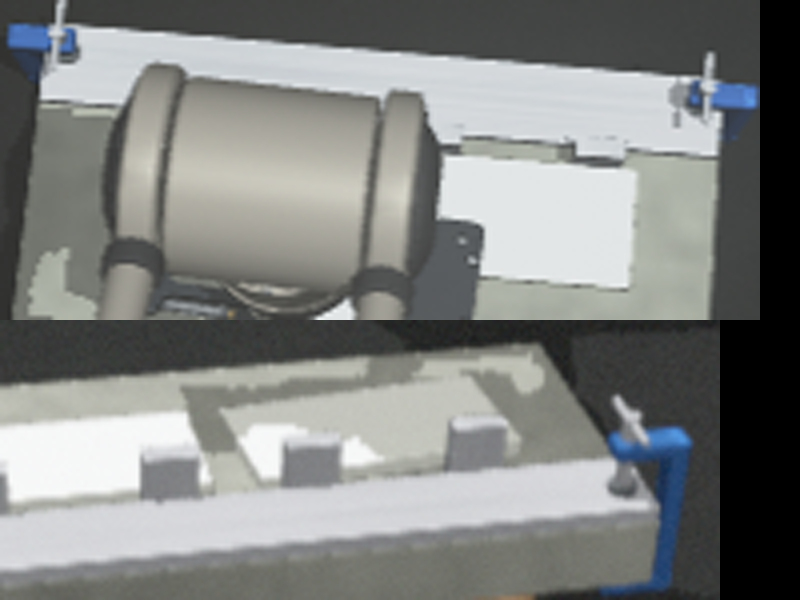

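The scene view shows the spacer standing upright in the open end, at about (475,440) in the crop. Spacer a is undisturbed. Next, closed fingers go behind the middle of the tile's near edge.

```bash
python3 -m crank '[[-1,6,53,30,-0.07],[-1,6,53,30,-0.07],[-1,6,53,30,-0.07],[-1,6,53,30,-0.07],[-1,6,53,30,-0.07],[-1,6,53,30,-0.07]]' >/dev/null
python3 -c "
from h import *
togo([.513,.0872,.2425],86.65)"
```

```text
tcp [513.1  86.7 301.4] yang 86.43 tilt 0.08 F [-0.1 -0.1  0.3] open 0.2 t 8.9333
shift [ 0.2  0.5 58.9]
roll -0.0039 q6 -1.4882054358314794
```

```bash
python3 -m crank '[[-1,0,0,30,-0.004],[-1,0,0,50,-0.004],[-1,0,0,56,-0.004],[-1,0,0,59,-0.004],[-1,0,0,59,-0.004],[-1,0,0,59,-0.004]]' | grep -E "pos|contact"
python3 -m crank '[[-1,-3,0,0,0],[-1,-6,0,0,0],[-1,-9,0,0,0],[-1,-12,0,0,0],[-1,-12,0,0,0],[-1,-12,0,0,0]]'| grep -E "pos|contact"
```

```text
tool_pos: [0.5134, 0.0872, 0.2428]
contact_force: [-0.3, -0.2, -0.4]
tool_pos: [0.525, 0.0868, 0.2417]
contact_force: [0.3, -0.5, 0.0]
```

```bash
python3 -m crank '[[-1,-1,0,0,0],[-1,-2,0,0,0],[-1,-3,0,0,0],[-1,-4,0,0,0],[-1,-4,0,0,0],[-1,-4,0,0,0]]'| grep -E "pos|contact"; python3 -c "
from h import *
S,_=vision.read_camera('scene');o=cv2.resize(S[200:280,270:450,::-1],(720,320),interpolation=cv2.INTER_CUBIC);cv2.imwrite('pics/push1.png',o)"
```

```text
tool_pos: [0.5288, 0.0865, 0.2417]
contact_force: [-0.4, -0.0, -0.0]
```

View pics/push1.png

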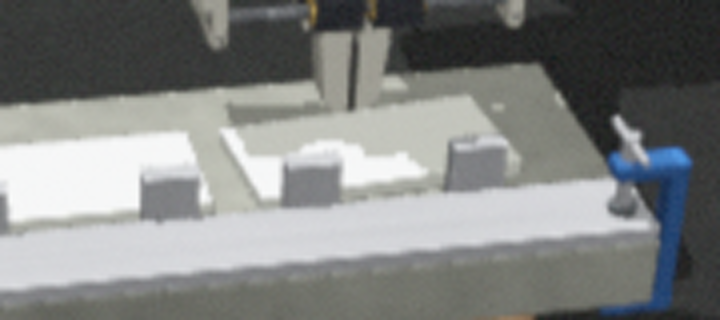

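Both fingertips are just behind the middle of the near edge, at about (350,105). I'll push on slowly.

```bash
python3 -m crank '[[-1,-0.6,0,0,0],[-1,-1.2,0,0,0],[-1,-1.8,0,0,0],[-1,-2.4,0,0,0],[-1,-3,0,0,0],[-1,-3,0,0,0]]'| grep -E "pos|contact"
python3 -m crank '[[-1,-0.6,0,0,0],[-1,-1.2,0,0,0],[-1,-1.8,0,0,0],[-1,-2.4,0,0,0],[-1,-3,0,0,0],[-1,-3,0,0,0]]'| grep -E "pos|contact"
```

```text
tool_pos: [0.5318, 0.0864, 0.2417]
contact_force: [-1.8, 0.6, 0.8]
tool_pos: [0.5348, 0.0862, 0.2417]
contact_force: [-2.0, 1.3, 0.6]
```

```bash
python3 -m crank '[[-1,-0.4,0,0,0],[-1,-0.8,0,0,0],[-1,-1.2,0,0,0],[-1,-1.5,0,0,0],[-1,-1.5,0,0,0]]'| grep -E "pos|contact"
```

```text
tool_pos: [0.536, 0.0863, 0.2416]
contact_force: [-4.1, 2.3, 1.8]
```

```bash
for i in 1; do python3 -m crank '[[-1,-0.4,0,0,0],[-1,-0.8,0,0,0],[-1,-1.0,0,0,0],[-1,-1.0,0,0,0]]'| grep -E "pos|contact"; done
```

```text
tool_pos: [0.537, 0.0862, 0.2416]
contact_force: [-4.9, 1.6, 1.6]
```

```bash
python3 -m crank '[[-1,-0.4,0,0,0],[-1,-0.8,0,0,0],[-1,-1.0,0,0,0],[-1,-1.0,0,0,0]]'| grep -E "pos|contact"; python3 -c "
from h import *
S,_=vision.read_camera('scene');o=cv2.resize(S[200:280,270:450,::-1],(720,320),interpolation=cv2.INTER_CUBIC);cv2.imwrite('pics/push2.png',o)"
```

```text
tool_pos: [0.5376, 0.0862, 0.2416]
contact_force: [-6.7, 3.4, 3.3]
```

View pics/push2.png

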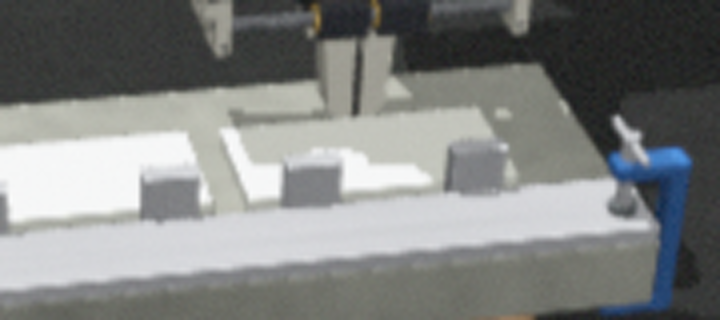

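```bash
python3 -m crank '[[-1,-0.5,0,0,0],[-1,-1,0,0,0],[-1,-1,0,0,0],[-1,-1,0,0,0]]'| grep -E "pos|contact"
```

```text
tool_pos: [0.5381, 0.0862, 0.2415]
contact_force: [-9.1, 3.0, 5.3]
```

```bash
python3 -m crank '[[-1,-0.5,0,0,0],[-1,-1,0,0,0],[-1,-1,0,0,0],[-1,-1,0,0,0]]'| grep -E "pos|contact"
```

```text
tool_pos: [0.5385, 0.0862, 0.2414]
contact_force: [-12.1, 3.5, 6.7]
```

```bash
python3 -m crank '[[-1,-0.5,0,0,0],[-1,-1,0,0,0],[-1,-1,0,0,0],[-1,-1,0,0,0]]'| grep -E "pos|contact"
```

```text
tool_pos: [0.539, 0.0862, 0.2412]
contact_force: [-14.6, 2.9, 8.3]
```

```bash
python3 -c "
from h import *
ex=np.array([.9983,-.0584]);ey=np.array([.0584,.9983]);o=628.0*ex+33*ey
S,_=vision.read_camera('scene');np.save('s3.npy',S);S=S.astype(np.float32).mean(2)
K,R,t=cal('scene')
def prof(y,z,xs):
    w=np.array([np.r_[(o+x*ex+y*ey)/1000,z] for x in xs]); uv=(w@R.T+t)@K.T; uv=(uv[:,:2]/uv[:,2:]).astype(np.float32)
    return cv2.remap(S,uv[:,:1],uv[:,1:],cv2.INTER_CUBIC).ravel().astype(int).tolist()
xs=np.arange(-16,12,2);print('far top',xs.tolist())
for y in(-148,-138,-128,-48,-38,-28,28,38,48,120,125,130,135,140):print(y,prof(y,.095,xs))
xs=np.arange(-104,-70,2);print('near',xs.tolist())
for y in(-150,-120,-50,-20,20,40,60,110,130,145,155):print(y,prof(y,.07,xs))
xs=np.arange(-30,4,2);print('far edge',xs.tolist())
for y in(20,60,70,80,90,100,110,150,155):print(y,prof(y,.07,xs))
o2=cv2.resize(np.load('s3.npy')[205:265,310:420,::-1],(800,436),interpolation=cv2.INTER_CUBIC);cv2.imwrite('pics/push3.png',o2)
"
```

```text
far top [-16, -14, -12, -10, -8, -6, -4, -2, 0, 2, 4, 6, 8, 10]
-148 [245, 238, 229, 219, 214, 212, 214, 202, 186, 159, 139, 125, 127, 127]
-138 [244, 239, 230, 224, 217, 214, 206, 198, 179, 160, 141, 133, 128, 129]
-128 [245, 239, 230, 221, 215, 215, 216, 201, 181, 156, 137, 129, 129, 127]
-48 [242, 234, 225, 216, 211, 210, 212, 204, 188, 164, 145, 131, 128, 127]
-38 [243, 238, 230, 223, 216, 214, 204, 191, 167, 146, 130, 128, 127, 127]
-28 [239, 228, 220, 214, 213, 216, 220, 211, 193, 166, 145, 128, 127, 126]
28 [190, 190, 195, 202, 209, 210, 207, 196, 177, 157, 140, 130, 125, 127]
38 [198, 206, 213, 215, 215, 215, 208, 194, 172, 149, 130, 126, 127, 128]
48 [209, 213, 215, 216, 216, 216, 218, 208, 193, 169, 148, 131, 128, 129]
120 [188, 182, 172, 162, 156, 154, 155, 150, 145, 138, 134, 127, 126, 127]
125 [190, 181, 171, 161, 156, 154, 153, 150, 145, 137, 132, 129, 129, 130]
130 [182, 172, 165, 160, 155, 151, 149, 147, 141, 136, 130, 128, 127, 126]
135 [188, 182, 172, 164, 155, 152, 147, 141, 133, 129, 127, 126, 127, 128]
140 [175, 167, 162, 160, 157, 154, 147, 141, 134, 130, 130, 1
[... 1288 characters left out ...]
64, 182, 198, 213, 224, 227, 222, 209, 192, 176, 169, 163, 163, 176, 191]
70 [246, 246, 246, 246, 247, 246, 247, 243, 230, 212, 188, 173, 164, 169, 180, 194, 204]
80 [246, 246, 246, 246, 246, 247, 246, 247, 239, 224, 202, 182, 170, 167, 176, 189, 201]
90 [243, 246, 246, 246, 246, 246, 247, 239, 226, 204, 185, 168, 164, 172, 188, 205, 211]
100 [241, 243, 247, 246, 246, 246, 247, 247, 237, 222, 199, 180, 168, 170, 181, 193, 205]
110 [192, 192, 192, 192, 193, 193, 194, 196, 194, 187, 178, 170, 168, 175, 185, 198, 203]
150 [128, 128, 128, 130, 137, 147, 159, 172, 180, 178, 173, 170, 164, 158, 150, 148, 162]
155 [146, 157, 175, 184, 188, 188, 190, 188, 181, 171, 160, 148, 141, 139, 148, 170, 193]
```

View pics/push3.png

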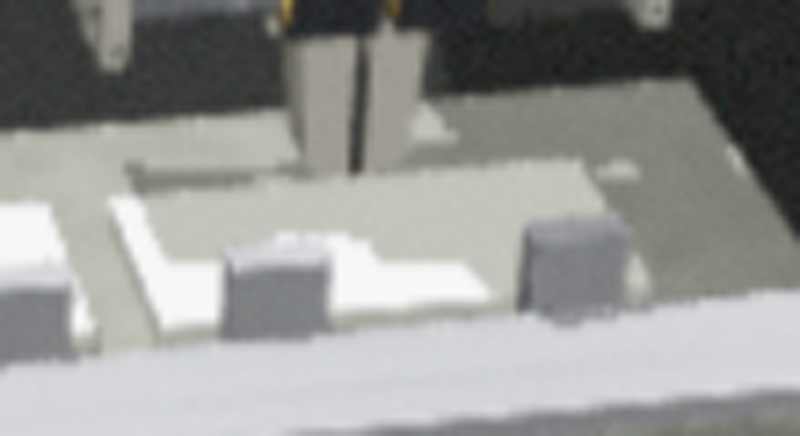

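The tile's near edge lies at the same bar distance (about -88.5 mm) along its whole length, matching the set tile. Its far edge is parallel to the bar, with the spacers enclosed. The push force rises stiffly, so the tile is flush. I'll press slightly more, let it settle and hand in.

```bash
python3 -m crank '[[-1,-0.5,0,0,0],[-1,-1,0,0,0],[-1,-1,0,0,0],[-1,-1,0,0,0],[-1,-1,0,0,0],[-1,-1,0,0,0],[-1,-1,0,0,0],[-1,-1,0,0,0]]' && python3 -c "
from h import *
print(ticket.hand_in())"
```

```text
time: 14.33
tool_pos: [0.5394, 0.0862, 0.2411]
tool_rot: [-3.141, -0.01, 3.086]
contact_force: [-17.2, 3.4, 11.5]
opening: 0.0002
grip_force: 8.9
the job is handed in; nothing more can be done
None
```

I stood the loose spacer in the open end of the gap and let go of it, then pushed the tile until it looked square and flush on both spacers. I handed the job in at 14.3 s, with the fingers still pressing at about 17 N; no verdict came back.

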